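# Unlock the meter dock, load the meter and send the tray home

## Robot

A 6-joint arm with a two-finger parallel gripper is mounted at the origin on a cart in front of the work surface, level with it; the furniture and walls round the work are solid. World frame = base frame: x ahead of the robot, y to its left, z up, the work surface at z = 0. Lengths are in m, angles in rad, forces in N, time in s.
With the tool pointing down it reaches from about 0.275 to 0.75 m from the base axis. Payload 10.2 kg.
Tool frame: the origin (TCP) lies at the very end of the fingers, on their centre line; the grasp point (between the pads) lies 19 mm behind it (bot.grasp_offset is the distance from the TCP to the grasp point, in m); z points along the fingers, y is the line along which they close (so a half turn about z gives the same grasp; the last joint's range is limited). The gripper opens to 88 mm and grips with 3 to 60 N. Pads are 18 mm wide; open, the fingers measure 123 mm over their backs; the gripper's body (75 mm by 187 mm) begins 45 mm behind the grasp point.
Start: joints at [-1.456, 0.313, 1.498, -0, 1.331, -0.223], TCP at [0.174, -0.495, 0.239] pointing down, gripper open.
Joint ranges: [-2.94, 2.94], [-0.97, 2.17], [0.19, 2.56], [-1.23, 4.37], [0.02, 3.11], [-2.88, 2.88]. Speed limits (rad/s): [2.39, 2.39, 3.01, 3.14, 3.14, 3.14].

## Interface

Orientations are given as a unit quaternion [w, x, y, z].
In Python, from plant import bot gives the robot as it stands.
- The arm moves only by the shell command python3 steer.py 'ROWS' [OPENING] [FORCE]. ROWS is a JSON list of rows, 1 to 12 of them, each of 6 numbers: dx, dy, dz in m, then a rotation vector rx, ry, rz in rad; each row is the pose to reach, as a shift and turn from the pose commanded when the command began, along the tool's axes at that moment; what a row does not reach only later rows make up. A row lasts 1/12 s, in which the tool goes at most 0.0417 m and 0.125 rad, less where a joint would pass 70% of its speed; a pose out of reach is approached as far as the arm can. OPENING is the finger opening in m, set as the command begins (- or left out keeps the last). The fingers move at their own pace and stop on an object; FORCE is the grip in N (left out, the last holds). Time passes only in rows, so rows that do not move let the fingers close. It prints the time, the measured TCP pose, the force, the opening and the grip force at its end.
- bot.read_state(): the state, without advancing time (a new reading comes with each control period).
- bot.capture(name): name is "scene" or "top" or "wrist"; returns the picture (420x560x3 uint8, red, green, blue); there is no depth.
- bot.camera_info(name): a dict with "intrinsics" (3x3 intrinsics, pixels), "distortion" ([k1, k2, p1, p2, k3] as OpenCV has them; the pictures are not rectified), "cam_to_world" (4x4, takes a point from camera to world coordinates). Camera axes: x right, y down, z forward; pixel columns grow to the right and rows downward; lengths in m; the calibration is good to about 2 mm. A picture is of the moment at which its call begins: read the wrist's pose just before it. camera_info takes no time and is no camera call; for the wrist camera it gives the pose at the moment of the call.
- bot.sign_off(): hands the job in; it is judged then, once.
The state is a dict: "time": time; "joints": joint angles; "joint_velocities": joint speeds; "joint_efforts": joint torques, N m; "tool_pos": TCP position; "tcp_rot": TCP orientation; "wrist_force": force on the tool from outside, world axes, zero at the start; "wrist_torque": the same for the moment, N m; "width": finger opening in m; "grasp_force": force on a finger pad.
Only numpy, scipy, OpenCV 4.12 (cv2) and the standard library are available. Lean on these libraries where they do the work, as an engineer would, in place of code of your own. Each camera call takes 0.05 s, during which the arm holds its last target. There are 200 camera calls.

## Task

Put the blood glucose meter away in the white docking station: loosen the black lock knob on its roof (nobody knows which way its thread runs, so try both ways and feel), then pull the tray out by its blue tab until it locks open by itself and let go. Lay the meter flat in the tray, wholly on the tray floor, let go of it, and press the orange release button so that the tray runs fully home with the meter in it; leave the jar alone.

Things in the scene. Friction and masses are not known exactly. Their poses are not given: they have to be found in the camera images.
- dock: white docking station fixed on the table, 170 (its x) x 160 (its y) x 60 mm high; origin at the centre of its underside, z up; its open front, with the tray, faces its own -x (toward the robot). Its roof is 60 mm above the table.
- knob_top (a point): top centre of the black lock knob's grip bar, on the knob's vertical axis, 97 mm above the table when tight, 20 mm in front of the dock's centre. The bar, 64 long, 14 wide, 28 mm high, stands on a 42 mm disc; it lies along the dock's x while tight. Site x along the bar, z up. It turns in place, at the same height.
- knob (a joint): angle of the lock knob (rad), 0 tight, positive counter-clockwise from above. It loosens ONE way only, to its end at about 1.45 or -1.45: the thread is right-handed or reversed, changes from start to start and cannot be seen. The wrong way it stops hard within 0.1 rad. The tray is free, and the knob counts as loosened, past 0.95 either sign. Stiff (0.15 N m); stays where left.
- tab_top (a point): centre of the top face of the blue pull tab on the tray's front: an upright plate 36 mm along the dock's x, 14 mm thick (along y), 34 mm high, its top 52 mm above the table; can be pinched from above across its 14 mm. Its x axis is the dock's x. It moves with the tray.
- tray (a joint): how far the tray is pulled out (m) along the dock's -x: 0 home, stop at 0.124. A spring draws it home with 3 to 6 N, damped. On the way out it passes a latch (a few N) and locks once pulled beyond 0.119; let go, it then stays at about 0.118. While the knob is tight it moves 1 mm only.
- tray_load (a point): centre of the tray's loading bay, on its floor, 14 mm above the table; axes as the dock's; moves with the tray. Tray out, the open bay is 110 (x) x 124 mm (y), with side lips 9 mm high and a front panel whose top is 44 mm above the table; the dock's roof begins about 54 mm behind this point. The meter's long side fits along x.
- release_top (a point): centre of the top of the orange round release button on the dock's roof, 28 mm across, 72 mm above the table.
- release (a joint): how far the release button is pressed (m): 0 up, 0.008 fully down (about 3.5 N, springs back). Pressed beyond about 0.005 it frees the locked tray, which runs home by itself in about 1 to 2 s.
- meter: dark blue glucose meter, loose, 92 (its x) x 52 (its y) x 18 mm high, lying face up; origin at the centre of its underside, z up.
- gold_jar: small brown jar with a pale gold lid, loose, 56 mm across, 54 mm high, a bystander; origin at the centre of its underside.

How it is judged:
On the way, in this order (a step that is already met when the one before it is completed fails the run):
1. the lock knob is loosened (past 0.95 rad in the direction that it goes) ((value of joint knob above 0.95 rad or value of joint knob below -0.95 rad)), for 0.2 s.
2. the tray stays locked out with nothing holding it (value of joint tray above 0.114 m and contact force between the fingers and dock below 0.1 N), for 0.3 s.
3. the meter lies flat in the locked-out tray, let go (value of joint tray above 0.114 m and z of meter in the frame of tray_load between -0.004 and 0.006 m and horizontal distance between meter and tray_load below 0.04 m and angle between meter's own z axis and vertical below 0.12 rad and contact force between the fingers and meter below 0.1 N), for 0.3 s.
4. the release button is pressed (value of joint release above 0.004 m), for 0.02 s.
At the end, for the whole second after the job is handed in: The tray is home (within 4 mm) with the meter at rest in it, flat on its floor (within 0.12 rad and 6 mm) and within 60 mm of the bay's centre; the knob is still loosened (past 0.9 rad) (value of joint tray below 0.004 m and (value of joint knob above 0.9 rad or value of joint knob below -0.9 rad) and horizontal distance between meter and tray_load below 0.06 m and z of meter in the frame of tray_load between -0.004 and 0.006 m and angle between meter's own z axis and vertical below 0.12 rad and linear speed of meter below 0.02 m/s); the robot touches nothing.
It fails at once if the jar is moved more than 30 mm or tipped (distance of gold_jar from where it was at the start of the episode above 0.03 m or angle between gold_jar's own z axis and vertical above 0.5 rad).
It also fails if it takes over 72 s, if anything falls off the work surface, if the arm or the gripper's body presses on something with over 40 N, if the wrist force passes 120 N, or if a joint passes its speed limit or range.

## Working session

There is one attempt and no reset: what is moved stays moved. The work goes in short steps, Python scripts to look and compute and a shell command to move; the robot and the scene stay as the last step left them, time stands still between calls to the robot, and variables do not carry over. Pictures are saved under pics/ and viewed, at most 10 in all, crops included, and the job is handed in when it is done.

```bash
ls; mkdir -p pics
python3 - <<'E'
from plant import bot
import cv2
for n in("scene","top"):
    im=bot.capture(n); cv2.imwrite(f"pics/{n}0.png",im[:,:,::-1])
    c=bot.camera_info(n); print(n,c["cam_to_world"].round(3).tolist() if hasattr(c["cam_to_world"],'round') else c["cam_to_world"])
s=bot.read_state();print(s)
E
```

```text
pics
plant.py
steer.py
scene [[-0.795, -0.397, 0.46, -0.164], [-0.607, 0.534, -0.588, 0.988], [-0.012, -0.747, -0.665, 1.186], [0.0, 0.0, 0.0, 1.0]]
top [[0.008, -0.986, 0.166, 0.39], [-1.0, -0.008, -0.002, 0.02], [0.003, -0.166, -0.986, 1.204], [0.0, 0.0, 0.0, 1.0]]
{'time': 0.1, 'joints': array([-1.45639820e+00,  3.13357747e-01,  1.49835353e+00, -7.35807537e-06,
        1.33099346e+00, -2.23397578e-01]), 'joint_velocities': array([ 5.98451606e-04, -7.47002448e-04, -1.26259049e-03, -2.25953575e-05,
       -1.18971097e-03, -6.52074029e-04]), 'joint_efforts': array([ 2.03222298e-03, -4.02813184e+01, -2.52644080e+01,  6.95130858e-02,
        3.42495879e-02, -4.95725726e-05]), 'tool_pos': array([ 0.17395169, -0.49511231,  0.23823973]), 'tcp_rot': array([-5.55410857e-04,  9.85770333e-01,  1.68096823e-01,  2.67211565e-05]), 'wrist_force': array([0.29751805, 0.4222464 , 0.00188433]), 'wrist_torque': array([-0.02176465, -0.03637129, -0.01477785]), 'grasp_force': 0.0, 'width': 0.08806034960992773}
```

View pics/top0.png

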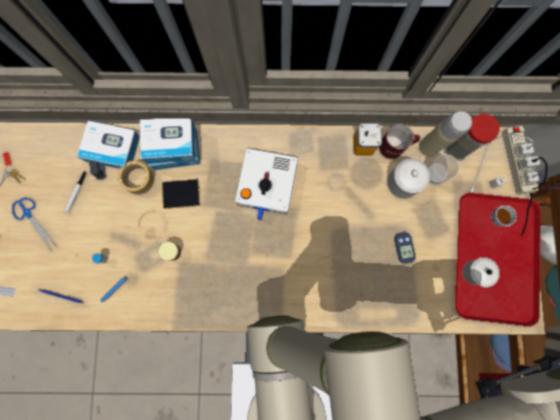

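View pics/scene0.png

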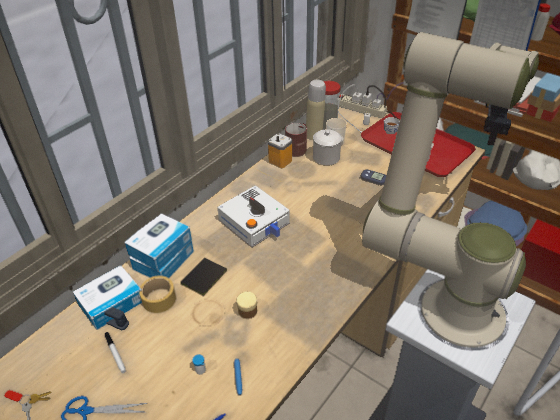

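The top view shows the dock near (267,181), its knob near (265,184), orange button (246,194), blue tab (261,213), the meter at (404,248) and the jar at (169,251). I'll enlarge the dock and the meter.

```bash
cat > h.py <<'E'
import numpy as np,cv2
from plant import bot
from scipy.spatial.transform import Rotation as R
def ray(cam,uv,z,c=None):
    c=c or bot.camera_info(cam);K=np.array(c["intrinsics"]);D=np.array(c["distortion"]);T=np.array(c["cam_to_world"])
    p=cv2.undistortPoints(np.array(uv,float).reshape(-1,1,2),K,D).reshape(-1,2)
    d=np.c_[p,np.ones(len(p))]@T[:3,:3].T;o=T[:3,3]
    return o+d*((np.broadcast_to(z,len(p))-o[2])/d[:,2])[:,None]
def totool(target):   # world shift -> tool axes
    s=bot.read_state();r=R.from_quat(np.r_[s["tcp_rot"][1:],s["tcp_rot"][0]])
    return r.inv().apply(np.array(target)-s["tool_pos"]),r
E
python3 - <<'E'
import cv2,numpy as np
im=cv2.imread("pics/top0.png")
a=cv2.resize(im[140:230,225:310],None,fx=5,fy=5,interpolation=cv2.INTER_CUBIC)
b=cv2.resize(im[225:270,380:430],None,fx=6,fy=6,interpolation=cv2.INTER_CUBIC)
o=np.zeros((450,750,3),np.uint8);o[:,:425]=a;o[:270,440:740]=b
cv2.imwrite("pics/crop0.png",o)
from h import *
print(ray("top",[[265,184],[261,213],[404,248],[169,251]],[.097,.052,.018,.054]))
E
```

```text
[[ 0.66323946  0.06814959  0.097     ]
 [ 0.58553949  0.08067765  0.052     ]
 [ 0.48764953 -0.3516281   0.018     ]
 [ 0.47029324  0.34742686  0.054     ]]
```

View pics/crop0.png

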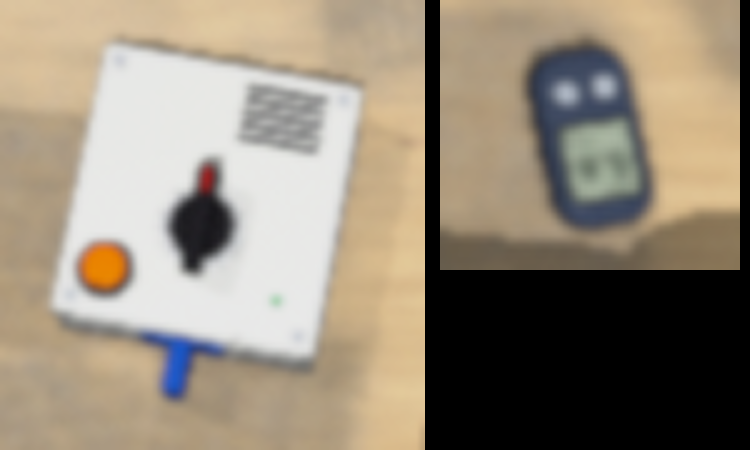

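In the crop the roof corners are at about (110,42), (362,85), (312,357) and (52,310). The bar runs from (213,160) to (190,272), the button is at (104,268) and the tab runs from (181,345) to (173,396). The meter spans (571,45) to (608,228).

Run:
```python
from h import *
f=lambda p,o,s:(np.array(p,float)+.5)/s-.5+np.array(o)
def g(p,z):return ray("top",f(p,(225,140),5),z)
c=g([(110,42),(362,85),(312,357),(52,310)],.06)
m=c.mean(0);ex=(c[0]+c[1]-c[2]-c[3]);ey=c[0]+c[3]-c[1]-c[2]
print("dock",m,np.linalg.norm(ex)/2,np.linalg.norm(ey)/2,"yaw",np.arctan2(ex[1],ex[0]),np.arctan2(-ey[0],ey[1]))
b=g([(213,160),(190,272)],.097);d=b[0]-b[1];print("knob",b.mean(0),np.linalg.norm(d),np.arctan2(d[1],d[0]))
print("button",g([(104,268)],.072))
t=g([(181,345),(173,396)],.052);print("tab",t,t.mean(0))
a=lambda p:ray("top",f(np.array(p)-(440,0),(380,225),6),.018)
q=a([(571,45),(608,228)]);d=q[0]-q[1];print("meter",q.mean(0),np.linalg.norm(d),np.arctan2(d[1],d[0]))
# sides
q=a([(530,65),(640,100),(650,205),(552,215)]);print(q)
yaw=np.arctan2(ex[1],ex[0]);r=np.array([[np.cos(yaw),-np.sin(yaw)],[np.sin(yaw),np.cos(yaw)]])
print("knob exp",m[:2]+r@[-.02,0])
K,r=totool(m);print(r.as_matrix().round(3))
```

```text
dock [0.68789317 0.06574679 0.06      ] 0.169733514396558 0.156259221495005 yaw -0.1775128303199383 -0.169889708538487
knob [0.66697353 0.06846377 0.097     ] 0.06797732381028491 -0.18214675437278433
button [[0.64101467 0.12664432 0.072     ]]
tab [[0.59884849 0.08149999 0.052     ]
 [0.56802067 0.08572672 0.052     ]] [0.58343458 0.08361335 0.052     ]
meter [ 0.48997533 -0.35318163  0.018     ] 0.09324264460998692 0.15731694059631668
[[ 0.52564903 -0.3246561   0.018     ]
 [ 0.50833605 -0.3795831   0.018     ]
 [ 0.45556621 -0.3820916   0.018     ]
 [ 0.45017408 -0.33268643  0.018     ]]
knob exp [0.66820745 0.06927843]
[[ 0.943  0.331 -0.   ]
 [ 0.331 -0.943  0.001]
 [ 0.    -0.001 -1.   ]]
```

```bash
cat >> h.py <<'E'
def go(pos,yaw):  # print tool-axes shift and rotvec for tool-down pose
    d,r=totool(pos)
    t=R.from_matrix(np.array([[np.cos(yaw),np.sin(yaw),0],[np.sin(yaw),-np.cos(yaw),0],[0,0,-1]]))
    print(d.round(4),(r.inv()*t).as_rotvec().round(4), "rows",np.linalg.norm(d)/.0417)
    s=bot.read_state();print("j",s["joints"].round(3),"t",round(s["time"],2))
E
python3 -c "
from h import *
go([.42,-.21,.2],1.6)"
```

```text
[ 0.3266 -0.1874  0.0385] [-8.0000e-04 -9.0000e-04 -1.2622e+00] rows 9.077651710460422
j [-1.456  0.313  1.498 -0.     1.331 -0.223] t 0.1
```

```bash
python3 steer.py '[[0.3266,-0.1874,0.0385,0,0,-1.262],[0.3266,-0.1874,0.0385,0,0,-1.262],[0.3266,-0.1874,0.0385,0,0,-1.262],[0.3266,-0.1874,0.0385,0,0,-1.262],[0.3266,-0.1874,0.0385,0,0,-1.262],[0.3266,-0.1874,0.0385,0,0,-1.262],[0.3266,-0.1874,0.0385,0,0,-1.262],[0.3266,-0.1874,0.0385,0,0,-1.262],[0.3266,-0.1874,0.0385,0,0,-1.262],[0.3266,-0.1874,0.0385,0,0,-1.262],[0.3266,-0.1874,0.0385,0,0,-1.262],[0.3266,-0.1874,0.0385,0,0,-1.262]]' 0.06
python3 -c "
from h import *
go([.667,.069,.16],2.964)"
```

```text
time: 1.1
tool_pos: [0.4199, -0.2103, 0.2001]
tcp_rot: [-0.0, 0.697, 0.717, -0.0]
wrist_force: [0.2, -0.8, -0.7]
width: 0.0599
grasp_force: 0.0
[0.2725 0.2546 0.04  ] [-3.0000e-04 -5.0000e-04 -1.3661e+00] rows 8.994034794201594
j [-0.714  0.228  1.716 -0.     1.199 -0.741] t 1.1
```

```bash
python3 steer.py '[[0.2725,0.2546,0.04,0,0,-1.366],[0.2725,0.2546,0.04,0,0,-1.366],[0.2725,0.2546,0.04,0,0,-1.366],[0.2725,0.2546,0.04,0,0,-1.366],[0.2725,0.2546,0.04,0,0,-1.366],[0.2725,0.2546,0.04,0,0,-1.366],[0.2725,0.2546,0.04,0,0,-1.366],[0.2725,0.2546,0.04,0,0,-1.366],[0.2725,0.2546,0.04,0,0,-1.366],[0.2725,0.2546,0.04,0,0,-1.366],[0.2725,0.2546,0.04,0,0,-1.366],[0.2725,0.2546,0.04,0,0,-1.366]]' 0.05
python3 - <<'E'
from h import *
im=bot.capture("wrist");cv2.imwrite("pics/w1.png",im[:,:,::-1])
go([.667,.069,.074],2.964)
E
```

```text
time: 2.1
tool_pos: [0.6668, 0.068, 0.1596]
tcp_rot: [-0.0, 0.088, 0.996, -0.0]
wrist_force: [-0.5, 0.2, 0.2]
width: 0.0501
grasp_force: 0.0
[-0.0001  0.0013  0.086 ] [-0.0002 -0.0004 -0.0051] rows 2.0622861644719044
j [-0.073  0.699  1.105 -0.     1.339 -1.461] t 2.15
```

View pics/w1.png

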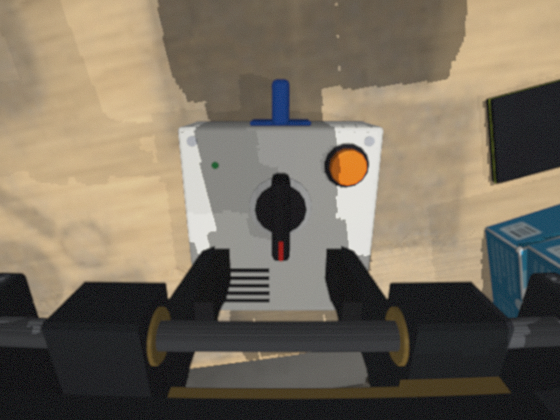

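The wrist view shows the bar running from (280,174) to (281,261), well aligned with the tool. The button is at (347,165) and the tab top runs from (281,81) to (281,120).

```bash
python3 - <<'E'
from h import *
print(ray("wrist",[(280,174),(281,261),(280.5,217),(347,164),(281,81),(281,121)],[.097,.097,.097,.072,.052,.052]).round(4))
E
python3 steer.py '[[0,0.001,0.04,0,0,0],[0,0.001,0.07,0,0,0],[0,0.001,0.085,0,0,0],[0,0.001,0.085,0,0,0]]'
```

```text
[[0.634  0.0756 0.097 ]
 [0.6998 0.0644 0.097 ]
 [0.6649 0.0703 0.097 ]
 [0.6415 0.1259 0.072 ]
 [0.5737 0.0876 0.052 ]
 [0.6029 0.0824 0.052 ]]
time: 2.48
tool_pos: [0.6649, 0.069, 0.0716]
tcp_rot: [-0.003, 0.091, 0.996, -0.0]
wrist_force: [-0.2, 0.4, -0.1]
width: 0.0504
grasp_force: 0.0
```

```bash
python3 steer.py '[[0,0,-0.001,0,0,0],[0,0,-0.001,0,0,0],[0,0,-0.001,0,0,0],[0,0,-0.001,0,0,0],[0,0,-0.001,0,0,0],[0,0,-0.001,0,0,0],[0,0,-0.001,0,0,0],[0,0,-0.001,0,0,0]]' 0.0 40
python3 -c "
from h import *
print(bot.read_state()['wrist_torque'])"
python3 steer.py '[[0,0,0,0,0,-0.06],[0,0,0,0,0,-0.12],[0,0,0,0,0,-0.16],[0,0,0,0,0,-0.16],[0,0,0,0,0,-0.16]]'
python3 -c "
from h import *
go([.667,.07,.073],2.964)
print(bot.read_state()['wrist_torque'])"
```

```text
time: 3.15
tool_pos: [0.667, 0.0702, 0.0769]
tcp_rot: [0.0, 0.088, 0.996, -0.0]
wrist_force: [-2.1, -3.1, 5.1]
width: 0.0136
grasp_force: 40.0
[-0.31136173  0.18640611 -0.04188089]
time: 3.57
tool_pos: [0.6671, 0.07, 0.0769]
tcp_rot: [0.001, 0.009, 1.0, -0.0]
wrist_force: [-1.2, -2.3, 5.2]
width: 0.0146
grasp_force: 42.9
[ 0.0001 -0.      0.0039] [-1.000e-04  1.100e-03  1.589e-01] rows 0.0929968495031074
j [-0.07   0.779  1.186 -0.     1.175 -1.622] t 3.57
[-0.45187821 -0.02395308 -0.93697377]
```

A moment of 0.94 N m against a stiffness of 0.15, with the pads being pried open, means a hard stop counter-clockwise. I'll turn it clockwise.

```bash
python3 steer.py '[[0,0,0,0,0,0.12],[0,0,0,0,0,0.24],[0,0,0,0,0,0.36],[0,0,0,0,0,0.46],[0,0,0,0,0,0.46],[0,0,0,0,0,0.46]]'
python3 -c "
from h import *
go([.667,.07,.073],2.964)
print(bot.read_state()['wrist_torque'])"
```

```text
time: 4.07
tool_pos: [0.6675, 0.071, 0.0769]
tcp_rot: [0.001, 0.234, 0.972, 0.001]
wrist_force: [3.8, 3.1, 5.6]
width: 0.0139
grasp_force: 40.0
[-0.     -0.0011  0.0039] [ 0.0014  0.0021 -0.2954] rows 0.09682848697751611
j [-6.800e-02  7.790e-01  1.186e+00  1.000e-03  1.174e+00 -1.167e+00] t 4.07
[ 0.553862   -0.67000458  0.04356519]
```

Clockwise it turns freely, so I'll carry on to about -1.25 rad.

```bash
python3 steer.py '[[0,0,0,0,0,0.12],[0,0,0,0,0,0.24],[0,0,0,0,0,0.36],[0,0,0,0,0,0.48],[0,0,0,0,0,0.6],[0,0,0,0,0,0.72],[0,0,0,0,0,0.84],[0,0,0,0,0,0.96],[0,0,0,0,0,0.98],[0,0,0,0,0,0.98],[0,0,0,0,0,0.98],[0,0,0,0,0,0.98]]'
python3 -c "
from h import *
go([.667,.07,.073],2.964)
print(bot.read_state()['wrist_torque'])"
```

```text
time: 5.07
tool_pos: [0.6698, 0.0726, 0.077]
tcp_rot: [0.003, 0.664, 0.748, 0.004]
wrist_force: [19.1, 11.1, -2.6]
width: 0.014
grasp_force: 40.0
[-0.0022 -0.0031  0.0039] [ 0.01    0.0046 -1.2747] rows 0.13158899526945872
j [-0.067  0.781  1.183  0.004  1.168 -0.187] t 5.07
[ 1.75629414 -3.12383389  0.05378979]
```

```bash
python3 steer.py '[[0,0,0,0,0,0],[0,0,0,0,0,0],[0,0,0,0,0,0],[0,0,-0.03,0,0,0],[0,0,-0.06,0,0,0],[0,0,-0.08,0,0,0],[0,0,-0.08,0,0,0]]' 0.05
python3 - <<'E'
from h import *
im=bot.capture("wrist");cv2.imwrite("pics/w2.png",im[:,:,::-1])
go([.585,.0845,.12],2.964)
E
```

```text
time: 5.65
tool_pos: [0.668, 0.0701, 0.1607]
tcp_rot: [0.003, 0.665, 0.747, 0.002]
wrist_force: [0.7, 0.9, 1.3]
width: 0.0498
grasp_force: 0.0
[ 0.0238 -0.0801  0.0377] [ 0.0018  0.0023 -1.2773] rows 2.1977991617899213
j [-0.069  0.7    1.107 -0.     1.331 -0.185] t 5.7
```

View pics/w2.png

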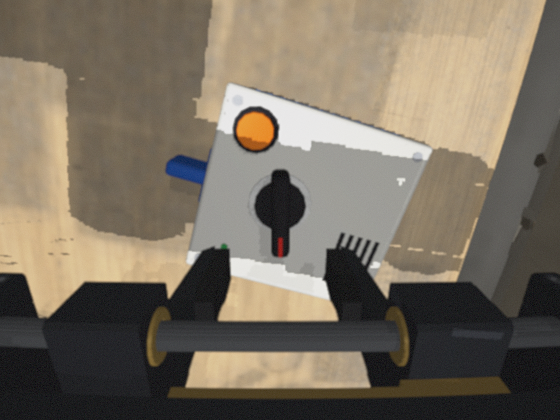

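The bar now stands across the dock, about 73° clockwise of tight, so the knob is loosened. Next is the tab.

```bash
python3 steer.py '[[0.0238,-0.0801,0.0377,0,0,-1.277],[0.0238,-0.0801,0.0377,0,0,-1.277],[0.0238,-0.0801,0.0377,0,0,-1.277],[0.0238,-0.0801,0.0377,0,0,-1.277],[0.0238,-0.0801,0.0377,0,0,-1.277],[0.0238,-0.0801,0.0377,0,0,-1.277],[0.0238,-0.0801,0.0377,0,0,-1.277],[0.0238,-0.0801,0.0377,0,0,-1.277],[0.0238,-0.0801,0.0377,0,0,-1.277],[0.0238,-0.0801,0.0377,0,0,-1.277],[0.0238,-0.0801,0.0377,0,0,-1.277],[0.0238,-0.0801,0.0377,0,0,-1.277]]' 0.045
python3 - <<'E'
from h import *
go([.584,.0848,.024],2.964)
E
```

```text
time: 6.7
tool_pos: [0.5835, 0.0848, 0.1168]
tcp_rot: [-0.002, 0.089, 0.996, -0.0]
wrist_force: [0.2, -0.7, 0.3]
width: 0.0454
grasp_force: 0.0
[-0.0008  0.0002  0.0928] [-0.0006 -0.0033  0.0004] rows 2.225146984287571
j [-0.054  0.57   1.446 -0.     1.13  -1.448] t 6.7
```

```bash
python3 steer.py '[[0,0,0.04,0,0,0],[0,0,0.075,0,0,0],[0,0,0.093,0,0,0],[0,0,0.093,0,0,0],[0,0,0.093,0,0,0]]'
python3 steer.py '[[0,0,0,0,0,0],[0,0,0,0,0,0],[0,0,0,0,0,0],[0,0,0,0,0,0],[0,0,0,0,0,0],[0,0,0,0,0,0]]' 0 40
python3 - <<'E'
from h import *
s=bot.read_state();print(s['tool_pos'],totool([0,0,0])[1].as_matrix().round(3))
E
```

```text
time: 7.12
tool_pos: [0.5838, 0.0848, 0.0247]
tcp_rot: [-0.001, 0.09, 0.996, -0.0]
wrist_force: [-0.2, 0.3, 0.5]
width: 0.045
grasp_force: 0.0
time: 7.62
tool_pos: [0.5847, 0.0848, 0.0261]
tcp_rot: [0.0, 0.089, 0.996, -0.0]
wrist_force: [-1.3, -0.6, 2.6]
width: 0.0134
grasp_force: 40.0
[0.58472462 0.08479072 0.02613549] [[-0.984  0.178  0.001]
 [ 0.178  0.984 -0.   ]
 [-0.001 -0.    -1.   ]]
```

```bash
python3 steer.py '[[0.012,0,0,0,0,0],[0.027,0,0,0,0,0],[0.042,0,0,0,0,0],[0.057,0,0,0,0,0],[0.072,0,0,0,0,0],[0.087,0,0,0,0,0],[0.1,0,0,0,0,0],[0.11,0,0,0,0,0],[0.118,0,0,0,0,0],[0.125,0,0,0,0,0],[0.125,0,0,0,0,0],[0.125,0,0,0,0,0]]'
```

```text
time: 8.62
tool_pos: [0.4627, 0.1066, 0.0261]
tcp_rot: [0.002, 0.089, 0.996, -0.0]
wrist_force: [4.3, -4.5, 1.1]
width: 0.0138
grasp_force: 40.0
```

```bash
python3 steer.py '[[0,0,0,0,0,0],[0,0,0,0,0,0],[0,0,0,0,0,0],[0,0,0,0,0,0],[0,0,-0.03,0,0,0],[0,0,-0.07,0,0,0],[0,0,-0.11,0,0,0],[0,0,-0.15,0,0,0],[0,0,-0.18,0,0,0],[0,0,-0.18,0,0,0]]' 0.045
python3 - <<'E'
from h import *
im=bot.capture("wrist");cv2.imwrite("pics/w3.png",im[:,:,::-1])
cv2.imwrite("pics/top3.png",bot.capture("top")[:,:,::-1])
go([.49,-.353,.20],.157)
go([.49,-.353,.20],.157+np.pi)
E
```

```text
time: 9.45
tool_pos: [0.4635, 0.1073, 0.2112]
tcp_rot: [0.005, 0.089, 0.996, 0.0]
wrist_force: [-0.3, 0.3, 1.4]
width: 0.045
grasp_force: 0.0
[-0.1098 -0.4479  0.0058] [ 1.9000e-03 -1.0000e-04  2.8059e+00] rows 11.058934369393468
j [-0.02   0.23   1.697  0.     1.214 -1.412] t 9.55
[-0.1098 -0.4479  0.0058] [ 1.000e-04  1.300e-03 -3.357e-01] rows 11.058934369393468
j [-0.02   0.23   1.697  0.     1.214 -1.412] t 9.55
```

View pics/w3.png

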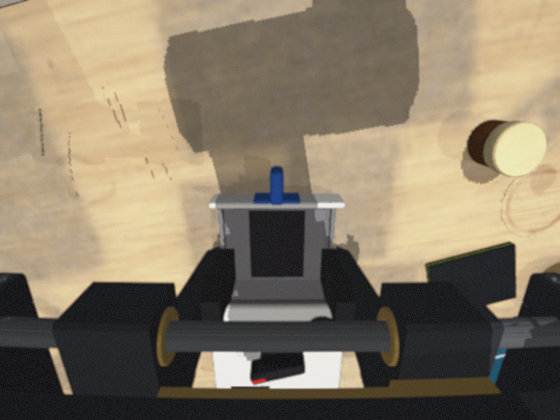

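The tray is locked out: its white front panel is at row 203, the tab at (277,185), and a dark floor inlay spans (250–304, 209–277). The knob is still turned and the jar is untouched at (520,148). On to the meter.

```bash
python3 - <<'E'
from h import *
print(ray("wrist",[(250,209),(304,209),(250,277),(304,277),(212,203),(343,203)],[.014,.014,.014,.014,.044,.044]).round(4))
E
python3 steer.py '[[-0.1098,-0.4479,0.0058,0,0,-0.336],[-0.1098,-0.4479,0.0058,0,0,-0.336],[-0.1098,-0.4479,0.0058,0,0,-0.336],[-0.1098,-0.4479,0.0058,0,0,-0.336],[-0.1098,-0.4479,0.0058,0,0,-0.336],[-0.1098,-0.4479,0.0058,0,0,-0.336],[-0.1098,-0.4479,0.0058,0,0,-0.336],[-0.1098,-0.4479,0.0058,0,0,-0.336],[-0.1098,-0.4479,0.0058,0,0,-0.336],[-0.1098,-0.4479,0.0058,0,0,-0.336],[-0.1098,-0.4479,0.0058,0,0,-0.336],[-0.1098,-0.4479,0.0058,0,0,-0.336]]' 0.08
python3 steer.py '[[0,0,0,0,0,0],[0,0,0,0,0,0]]'
python3 - <<'E'
from h import *
im=bot.capture("wrist");cv2.imwrite("pics/w4.png",im[:,:,::-1])
go([.49,-.353,.20],.157+np.pi)
E
```

```text
[[0.4944 0.0696 0.014 ]
 [0.5053 0.1303 0.014 ]
 [0.5822 0.0511 0.014 ]
 [0.594  0.1169 0.014 ]
 [0.4707 0.0368 0.044 ]
 [0.4947 0.1703 0.044 ]]
time: 10.55
tool_pos: [0.4886, -0.3568, 0.1968]
tcp_rot: [-0.001, -0.077, 0.997, 0.001]
wrist_force: [0.3, 0.2, -0.1]
width: 0.0802
grasp_force: 0.0
time: 10.72
tool_pos: [0.4892, -0.3533, 0.1972]
tcp_rot: [-0.001, -0.078, 0.997, 0.002]
wrist_force: [0.4, -0.5, 0.2]
width: 0.0798
grasp_force: 0.0
[-0.0004 -0.0007 -0.0022] [ 0.0031 -0.0017  0.0001] rows 0.05586191013928063
j [-0.818  0.518  1.305  0.     1.322 -2.546] t 10.77
```

View pics/w4.png

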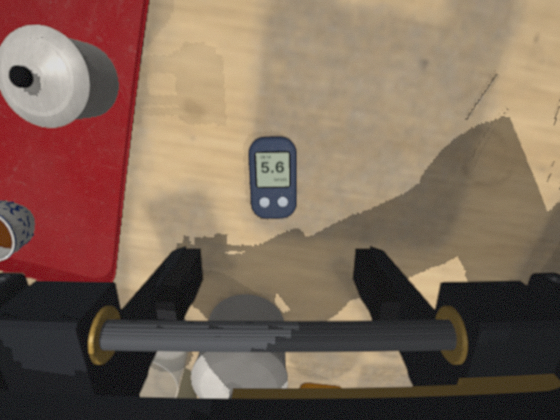

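The meter spans (271,137) to (275,219), its sides at about 250 and 296. I'll compute its pose and the clearance to the white pot.

Run:
```python
from h import *
q=ray("wrist",[(271,137),(275,219),(249.5,178),(297,176)],.018);d=q[1]-q[0]
print(q.round(4),q[:2].mean(0),q[2:].mean(0),np.arctan2(d[1],d[0]),np.linalg.norm(d))
print(ray("wrist",[(240,295),(118,80),(34,225),(133,160)],[.08,.08,.09,.01]).round(3))
m=(q[:2].mean(0)+q[2:].mean(0))/2; y=np.arctan2(d[1],d[0])
go([m[0],m[1],.005],y+np.pi)
```

```text
[[ 0.4467 -0.3651  0.018 ]
 [ 0.5352 -0.3471  0.018 ]
 [ 0.493  -0.3812  0.018 ]
 [ 0.483  -0.3316  0.018 ]] [ 0.49095524 -0.35606481  0.018     ] [ 0.4879898  -0.35636354  0.018     ] 0.20080790805278287 0.09026934028074712
[[ 0.596 -0.372  0.08 ]
 [ 0.413 -0.492  0.08 ]
 [ 0.547 -0.564  0.09 ]
 [ 0.495 -0.509  0.01 ]]
[ 0.0003 -0.0044  0.1928] [ 0.0031 -0.0016 -0.0437] rows 4.625313568485672
j [-0.818  0.518  1.305  0.     1.322 -2.546] t 10.77
```

```bash
python3 steer.py '[[0,-0.003,0.04,0,0,-0.04],[0,-0.003,0.08,0,0,-0.04],[0,-0.003,0.12,0,0,-0.04],[0,-0.003,0.155,0,0,-0.04],[0,-0.003,0.18,0,0,-0.04],[0,-0.003,0.192,0,0,-0.04],[0,-0.003,0.192,0,0,-0.04],[0,-0.003,0.192,0,0,-0.04]]'
python3 steer.py '[[0,0,0,0,0,0],[0,0,0,0,0,0],[0,0,0,0,0,0],[0,0,0,0,0,0],[0,0,0,0,0,0],[0,0,0,0,0,0]]' 0.03 20
```

```text
time: 11.43
tool_pos: [0.4908, -0.3557, 0.0085]
tcp_rot: [0.0, -0.099, 0.995, -0.0]
wrist_force: [1.0, -0.2, -0.1]
width: 0.0799
grasp_force: 0.0
time: 11.93
tool_pos: [0.4906, -0.3564, 0.0084]
tcp_rot: [0.0, -0.098, 0.995, -0.0]
wrist_force: [-0.9, 0.9, 4.1]
width: 0.0502
grasp_force: 19.9
```

```bash
python3 steer.py '[[0,0,-0.015,0,0,0],[0,0,-0.05,0,0,0],[0,0,-0.09,0,0,0],[0,0,-0.13,0,0,0],[0,0,-0.16,0,0,0],[0,0,-0.17,0,0,0],[0,0,-0.17,0,0,0]]'
python3 - <<'E'
from h import *
go([.549,.0915,.16],2.964)
E
```

```text
time: 12.52
tool_pos: [0.4909, -0.3567, 0.1801]
tcp_rot: [0.001, -0.098, 0.995, -0.002]
wrist_force: [0.3, -0.8, -0.7]
width: 0.0504
grasp_force: 19.8
[-0.1447  0.4282  0.0188] [-0.0033  0.0031  0.3748] rows 10.848612132924067
j [-0.821  0.537  1.322  0.     1.278 -2.589] t 12.52
```

```bash
python3 steer.py '[[-0.01,0.029,0,0,0,0.03],[-0.022,0.065,0,0,0,0.06],[-0.035,0.105,0,0,0,0.1],[-0.048,0.143,0,0,0,0.13],[-0.061,0.181,0,0,0,0.17],[-0.074,0.219,0,0,0,0.2],[-0.087,0.257,0,0,0,0.23],[-0.1,0.295,0.005,0,0,0.27],[-0.113,0.333,0.01,0,0,0.3],[-0.126,0.371,0.015,0,0,0.33],[-0.138,0.408,0.0188,0,0,0.36],[-0.1447,0.4282,0.0188,0,0,0.375]]'
python3 steer.py '[[0,0,0,0,0,0],[0,0,0,0,0,0],[0,0,0,0,0,0]]'
python3 - <<'E'
from h import *
im=bot.capture("wrist");cv2.imwrite("pics/w5.png",im[:,:,::-1])
go([.549,.0915,.0235],2.964)
E
```

```text
time: 13.52
tool_pos: [0.5468, 0.0958, 0.1556]
tcp_rot: [-0.003, 0.088, 0.996, 0.0]
wrist_force: [0.5, 0.4, -0.2]
width: 0.0506
grasp_force: 19.8
time: 13.77
tool_pos: [0.5478, 0.0914, 0.1575]
tcp_rot: [-0.001, 0.089, 0.996, -0.0]
wrist_force: [-0.3, -0.2, -0.4]
width: 0.0504
grasp_force: 19.8
[-0.0011  0.0007  0.1344] [-0.0005 -0.0017 -0.0012] rows 3.224358717421678
j [-0.046  0.454  1.515 -0.     1.175 -1.438] t 13.82
```

View pics/w5.png

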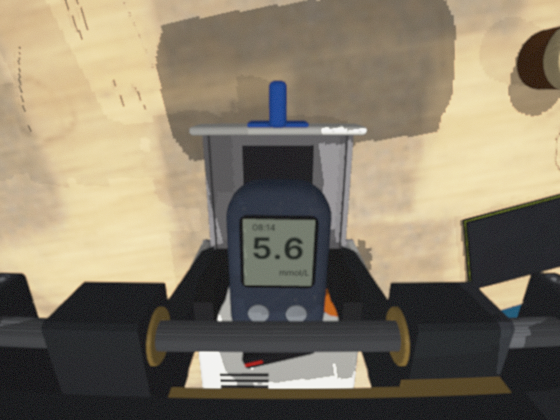

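The meter is held level and straight, centred over the bay (column 279 against the tray's 278). I'll lower it and let go.

```bash
python3 steer.py '[[0,0,0.03,0,0,0],[0,0,0.065,0,0,0],[0,0,0.095,0,0,0],[0,0,0.115,0,0,0],[0,0,0.127,0,0,0],[0,0,0.133,0,0,0],[0,0,0.134,0,0,0],[0,0,0.134,0,0,0]]'
python3 steer.py '[[0,0,0,0,0,0],[0,0,0,0,0,0]]'
```

```text
time: 14.48
tool_pos: [0.5489, 0.0917, 0.0257]
tcp_rot: [0.001, 0.089, 0.996, 0.0]
wrist_force: [-0.8, 0.6, -0.9]
width: 0.0503
grasp_force: 19.8
time: 14.65
tool_pos: [0.549, 0.092, 0.0261]
tcp_rot: [0.001, 0.089, 0.996, 0.0]
wrist_force: [0.5, -0.4, -1.1]
width: 0.0507
grasp_force: 19.8
```

```bash
python3 steer.py '[[0,0,0.002,0,0,0],[0,0,0.003,0,0,0],[0,0,0.004,0,0,0],[0,0,0.004,0,0,0]]'
python3 steer.py '[[0,0,0,0,0,0],[0,0,0,0,0,0],[0,0,0,0,0,0],[0,0,0,0,0,0]]' 0.075
python3 steer.py '[[0,0,-0.02,0,0,0],[0,0,-0.05,0,0,0],[0,0,-0.09,0,0,0],[0,0,-0.13,0,0,0],[0,0,-0.15,0,0,0],[0,0,-0.15,0,0,0]]'
python3 - <<'E'
from h import *
im=bot.capture("wrist");cv2.imwrite("pics/w6.png",im[:,:,::-1])
go([.6415,.126,.13],2.964)
E
```

```text
time: 14.98
tool_pos: [0.5488, 0.0922, 0.0223]
tcp_rot: [0.001, 0.089, 0.996, -0.0]
wrist_force: [-3.6, 0.7, 10.2]
width: 0.0504
grasp_force: 20.1
time: 15.32
tool_pos: [0.5483, 0.0922, 0.0208]
tcp_rot: [-0.0, 0.089, 0.996, 0.0]
wrist_force: [0.1, 0.0, -0.4]
width: 0.0741
grasp_force: 0.0
time: 15.82
tool_pos: [0.5502, 0.0922, 0.1757]
tcp_rot: [0.004, 0.089, 0.996, 0.0]
wrist_force: [0.3, -0.7, 0.4]
width: 0.0753
grasp_force: 0.0
[-0.0848  0.0496  0.0431] [ 0.0006  0.0041 -0.0001] rows 2.572317109127474
j [-0.044  0.438  1.498  0.     1.202 -1.437] t 15.87
```

View pics/w6.png

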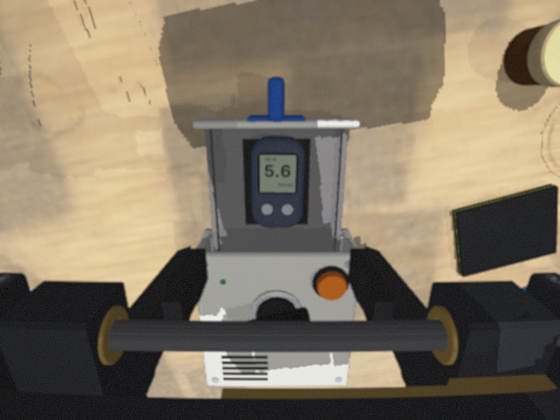

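The meter lies flat inside the inlay at (277,182), clear of the front panel and the roof, and the button is at (331,285). I'll close the fingers and go above the button.

```bash
python3 steer.py '[[-0.03,0.018,0.01,0,0,0],[-0.06,0.035,0.02,0,0,0],[-0.0848,0.0496,0.04,0,0,0],[-0.0848,0.0496,0.06,0,0,0],[-0.0848,0.0496,0.075,0,0,0],[-0.0848,0.0496,0.075,0,0,0],[-0.0848,0.0496,0.075,0,0,0],[-0.0848,0.0496,0.075,0,0,0]]' 0.0 5
python3 -c "
from h import *
go([.6415,.126,.062],2.964)"
```

```text
time: 16.53
tool_pos: [0.6406, 0.1259, 0.0963]
tcp_rot: [0.0, 0.089, 0.996, 0.0]
wrist_force: [0.9, 0.1, 0.3]
width: 0.0237
grasp_force: 0.0
[-0.0008  0.0003  0.0343] [ 0.      0.0003 -0.0003] rows 0.8230663047210162
j [ 0.015  0.72   1.24  -0.     1.181 -1.378] t 16.53
```

```bash
python3 steer.py '[[0,0,0,0,0,0],[0,0,0,0,0,0],[0,0,0,0,0,0],[0,0,0.015,0,0,0],[0,0,0.024,0,0,0],[0,0,0.029,0,0,0],[0,0,0.033,0,0,0],[0,0,0.033,0,0,0],[0,0,0.033,0,0,0]]'
```

```text
time: 17.28
tool_pos: [0.6405, 0.1259, 0.0643]
tcp_rot: [-0.0, 0.089, 0.996, -0.0]
wrist_force: [-4.9, -1.4, 8.8]
width: 0.0004
grasp_force: 4.9
```

Pressed to the bottom. Now I'll rise clear and let the tray run home.

```bash
python3 steer.py '[[0,0,0,0,0,0],[0,0,-0.02,0,0,0],[0,0,-0.05,0,0,0],[0,0,-0.09,0,0,0],[0.03,0,-0.11,0,0,0],[0.06,0,-0.12,0,0,0],[0.08,-0.02,-0.13,0,0,0],[0.08,-0.04,-0.13,0,0,0],[0.08,-0.04,-0.13,0,0,0],[0.08,-0.04,-0.13,0,0,0],[0.08,-0.04,-0.13,0,0,0],[0.08,-0.04,-0.13,0,0,0]]'
python3 steer.py '[[0,0,0,0,0,0],[0,0,0,0,0,0],[0,0,0,0,0,0],[0,0,0,0,0,0],[0,0,0,0,0,0],[0,0,0,0,0,0],[0,0,0,0,0,0],[0,0,0,0,0,0],[0,0,0,0,0,0],[0,0,0,0,0,0],[0,0,0,0,0,0],[0,0,0,0,0,0]]'
python3 - <<'E'
from h import *
a=bot.capture("wrist")[:,:,::-1];b=bot.capture("scene")[:,:,::-1]
cv2.imwrite("pics/w7.png",np.hstack([cv2.resize(a,(400,300)),cv2.resize(b[150:290,180:367],(400,300))]))
E
```

```text
time: 18.28
tool_pos: [0.555, 0.1013, 0.1925]
tcp_rot: [-0.0, 0.089, 0.996, 0.0]
wrist_force: [-0.2, 0.5, -0.2]
width: 0.0005
grasp_force: 0.0
time: 19.28
tool_pos: [0.5548, 0.1007, 0.1929]
tcp_rot: [0.0, 0.089, 0.996, 0.0]
wrist_force: [-0.7, -0.3, 0.8]
width: 0.0003
grasp_force: 0.0
```

View pics/w7.png

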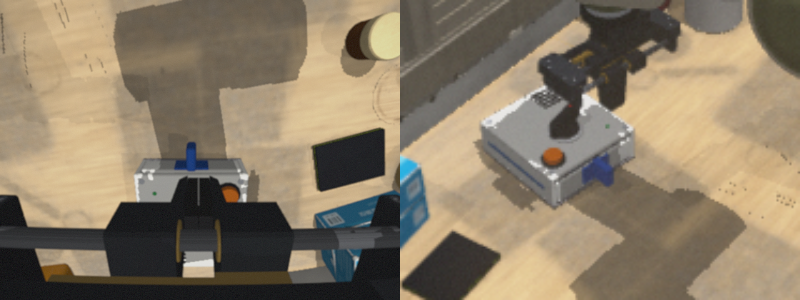

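The tray's front sits flush against the dock, with the tab from (191,142) to (191,168) in the left picture. As a check, I'll compare that with where the tab was at the start.

```bash
python3 steer.py '[[0,0,0,0,0,0],[0,0,0,0,0,0],[0,0,0,0,0,0],[0,0,0,0,0,0],[0,0,0,0,0,0],[0,0,0,0,0,0]]'
python3 - <<'E'
from h import *
im=bot.capture("wrist");h=cv2.cvtColor(im,cv2.COLOR_RGB2HSV)
m=cv2.inRange(h,(105,150,40),(125,255,255));m[:,:200]=0;m[:,340:]=0
ys,xs=np.nonzero(m);t=ys.min();x=xs[ys<t+4].mean()
print(t,x,ray("wrist",[(x,t)],.052))
E
```

```text
time: 19.88
tool_pos: [0.5548, 0.1007, 0.1929]
tcp_rot: [0.0, 0.089, 0.996, 0.0]
wrist_force: [0.1, 0.6, 1.1]
width: 0.0009
grasp_force: 0.0
200 267.5 [[0.56392811 0.08943123 0.052     ]]
```

The tip is within a few mm of its start, but a cross-camera comparison isn't sharp enough. I'll move the arm aside and compare the same top-camera pixels.

```bash
python3 steer.py '[[0,-0.03,0,0,0,0],[0,-0.07,0,0,0,0],[0,-0.11,0,0,0,0],[0,-0.15,0,0,0,0],[0,-0.19,0,0,0,0],[0,-0.23,0,0,0,0],[0,-0.26,0,0,0,0],[0,-0.28,0,0,0,0],[0,-0.28,0,0,0,0],[0,-0.28,0,0,0,0]]'
python3 - <<'E'
from h import *
b=bot.capture("top")[:,:,::-1];cv2.imwrite("pics/top8.png",b)
for n in("top0","top3","top8"):
    im=cv2.imread(f"pics/{n}.png")[195:260,250:272].astype(int)
    w=np.clip(im[...,0]-im[...,2]-30,0,None)   # blue - red
    ys,xs=np.nonzero(w>40)
    print(n,len(ys),(ys.min()+195,ys.max()+195) if len(ys) else None,np.average(np.arange(195,260),weights=w.sum(1)) if w.sum() else None)
j=lambda n:cv2.imread(f"pics/{n}.png")[235:265,155:185].astype(int)
print("jar diff",abs(j("top0")-j("top8")).mean())
E
```

```text
time: 20.77
tool_pos: [0.5051, -0.1753, 0.1929]
tcp_rot: [-0.0, 0.09, 0.996, 0.0]
wrist_force: [-0.3, 0.1, -0.2]
width: 0.0007
grasp_force: 0.0
top0 55 (np.int64(207), np.int64(218)) 211.81146657081237
top3 0 None None
top8 58 (np.int64(207), np.int64(218)) 212.04800404244568
jar diff 0.5840740740740741
```

The tab is back on its starting pixels, within 0.25 px (under 1 mm), and the jar has not moved. I'll hand it in.

```bash
python3 -c "
from plant import bot
print(bot.sign_off())"
```

```text
the job is handed in; nothing more can be done
None
```

I handed the job in at about 21 s: the knob loosened clockwise, the tray locked open, the meter was laid flat in it, and pressing the release button sent the tray home (tab back within about 1 mm of its start), with the jar untouched; the hand-in gave no verdict.

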